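Make up a take-home soap kit: nest the measuring cups, push out the tablets

TASK

Make up the take-home kit on the blue tray: nest all the loose steel measuring cups in size order, each sitting right down, inside the big one that already stands on the tray. Once the nest is complete, put all the soap tablets from the white mould into the smallest, innermost cup; push them out of their pockets with the red spring push-rods, never handling a tablet with the fingers while it is still in its pocket. Leave the bottles and other things on the table standing where they are.

Things in the scene. Friction and masses are not known exactly. Their poses are not given: they have to be found in the camera images.
- tray: Fixed blue plastic kit tray, 230 x 180 mm, rim 16 mm high, walls and floor 4 mm. Origin at the centre of its underside; its long side runs along its x axis; z up. Nested on it, each cup stands on the floor of the next larger present, its foot 4 mm higher, with about 4 mm radial play; handles pass clear (2 mm or more) over the larger rims, whichever way they point.
- cup_a: The largest steel measuring cup: 112 mm across the rim, 106 across the foot, 42 high, wall 2.5, floor 4 mm; 60 to 200 g. Origin at the centre of its underside, z up. Handle: level strap 14 mm wide, 5 mm thick, top flush with the rim, along the cup's -x to 138 mm from its axis; grip it across about 101 mm out, 39.5 mm above the underside. Starts on the tray.
- cup_b: The second largest steel measuring cup: 97 mm across the rim, 91 across the foot, 45 high, wall 2.5, floor 4 mm; 60 to 200 g. Origin at the centre of its underside, z up. Handle: level strap 14 mm wide, 5 mm thick, top flush with the rim, along the cup's -x to 130.5 mm from its axis; grip it across about 93.5 mm out, 42.5 mm above the underside. Starts on the table, upright; may be absent.
- cup_c: The third steel measuring cup: 82 mm across the rim, 76 across the foot, 48 high, wall 2.5, floor 4 mm; 60 to 200 g. Origin at the centre of its underside, z up. Handle: level strap 14 mm wide, 5 mm thick, top flush with the rim, along the cup's -x to 123 mm from its axis; grip it across about 86 mm out, 45.5 mm above the underside. Starts on the table, upright; may be absent.
- cup_d: The smallest steel measuring cup: 67 mm across the rim, 61 across the foot, 51 high, wall 2.5, floor 4 mm; 60 to 200 g. Origin at the centre of its underside, z up. Handle: level strap 14 mm wide, 5 mm thick, top flush with the rim, along the cup's -x to 115.5 mm from its axis; grip it across about 78.5 mm out, 48.5 mm above the underside. Starts on the table, upright.
- mould: Fixed white push-out mould: bed 109 x 226 mm, top 24 mm above the table, with 4 pockets open at top and front, 27 mm wide, at y = -75, -25, 25, 75 mm. Origin at table level under the middle of the pocket fronts; +x towards the red buttons. Pockets: x = 0 to 32, walls to x = 49, 48 mm high. In front (x 0 to -57) the bed is a level apron, 5 mm edge strip; pushed-out tablets rest there, x = -25.
- eject_1 (a joint): Travel of the spring push-rod of pocket 1 (at mould y = -75 mm): 0 sprung back, 0.042 m pushed fully home. Takes 2 N to start and about 6 N fully in, more when pushed fast; springs back by itself when let go. Its plate shoves the tablet towards the mould's -x.
- eject_1_button (a point): Centre of the outer face of push-rod 1's red button, a disc 28 mm across, its axis 32 mm above the table, 108 mm behind the pocket fronts at rest; push it along the mould's -x by 42 mm.
- eject_2 (a joint): Travel of the spring push-rod of pocket 2 (at mould y = -25 mm): 0 sprung back, 0.042 m pushed fully home. Takes 2 N to start and about 6 N fully in, more when pushed fast; springs back by itself when let go. Its plate shoves the tablet towards the mould's -x.
- eject_2_button (a point): Centre of the outer face of push-rod 2's red button, a disc 28 mm across, its axis 32 mm above the table, 108 mm behind the pocket fronts at rest; push it along the mould's -x by 42 mm.
- eject_3 (a joint): Travel of the spring push-rod of pocket 3 (at mould y = 25 mm): 0 sprung back, 0.042 m pushed fully home. Takes 2 N to start and about 6 N fully in, more when pushed fast; springs back by itself when let go. Its plate shoves the tablet towards the mould's -x.
- eject_3_button (a point): Centre of the outer face of push-rod 3's red button, a disc 28 mm across, its axis 32 mm above the table, 108 mm behind the pocket fronts at rest; push it along the mould's -x by 42 mm.
- eject_4 (a joint): Travel of the spring push-rod of pocket 4 (at mould y = 75 mm): 0 sprung back, 0.042 m pushed fully home. Takes 2 N to start and about 6 N fully in, more when pushed fast; springs back by itself when let go. Its plate shoves the tablet towards the mould's -x.
- eject_4_button (a point): Centre of the outer face of push-rod 4's red button, a disc 28 mm across, its axis 32 mm above the table, 108 mm behind the pocket fronts at rest; push it along the mould's -x by 42 mm.
- tab_1: Pink soap tablet, 30 mm long (x) x 24 mm wide (y) x 14 mm high (z), 20 g. Origin at the centre of its underside. Starts in pocket 1, lying along it; may be absent.
- tab_2: Yellow soap tablet, 30 mm long (x) x 24 mm wide (y) x 14 mm high (z), 20 g. Origin at the centre of its underside. Starts in pocket 2, lying along it; may be absent.
- tab_3: Green soap tablet, 30 mm long (x) x 24 mm wide (y) x 14 mm high (z), 20 g. Origin at the centre of its underside. Starts in pocket 3, lying along it; may be absent.
- tab_4: Lavender soap tablet, 30 mm long (x) x 24 mm wide (y) x 14 mm high (z), 20 g. Origin at the centre of its underside. Starts in pocket 4, lying along it; may be absent.
- bottle_1: Dropper bottle, 38 mm across, 125 mm tall, black tip; a loose bystander, not part of the job. Origin at its underside.
- bottle_2: Dropper bottle, 38 mm across, 125 mm tall, white tip; a loose bystander, not part of the job. Origin at its underside.
- bottle_3: Dropper bottle, 38 mm across, 125 mm tall, black tip; a loose bystander, not part of the job. Origin at its underside.
- tub: Low white tub with a foil lid, 63 mm across, 32 mm high; a loose bystander, not part of the job. Origin at its underside.
- jug: Steel jug, 100 mm across, 125 mm tall, with a round handle out to 94 mm along its +x; a loose bystander, not part of the job. Origin at its underside.
- spatula: Spatula lying flat, 270 mm long along its x; a loose bystander, not part of the job. Origin at its underside.

How it is judged:
By the outcome, as a careful person would: the job done as asked, in the order asked, and still so for the second after the job is handed in, with the robot touching nothing.
Of cup_b, cup_c only 1 to 2 are there at a start; the rules pass over those that are not, and their reading is None.
Of tab_1, tab_2, tab_3, tab_4 only 3 to 4 are there at a start; the rules pass over those that are not, and their reading is None.
At some moment in a run one of cup_b, cup_c, cup_d may be knocked a few centimetres aside while the robot is not near it.
It also fails if it takes over 210 s, if anything falls off the work surface, if the arm or the gripper's body presses on something with over 40 N, if the wrist force passes 120 N, or if a joint passes its speed limit or range.

ROBOT

A 6-joint arm with a two-finger parallel gripper is mounted at the origin on the work surface. World frame = base frame: x ahead of the robot, y to its left, z up, the work surface at z = 0. Lengths are in m, angles in rad, forces in N, time in s.
With the tool pointing down it reaches from about 0.35 to 0.975 m from the base axis. Payload 4.9 kg.
Tool frame: the origin (TCP) lies at the very end of the fingers, on their centre line; the grasp point (between the pads) lies 19 mm behind it; z points along the fingers, y is the line along which they close (so a half turn about z gives the same grasp; the last joint's range is limited). The gripper opens to 85 mm and grips with 20 to 120 N. Pads are 22 mm wide; open, the fingers measure 114 mm over their backs; the gripper's body (76 mm by 85 mm) begins 54 mm behind the grasp point. The pads swing forward as they close: fully open they stand 13 mm farther back than shut.
Start: joints at [1.2, 0.053, 1.613, -0, 1.476, -0.119], TCP at [0.156, 0.605, 0.231] pointing down, gripper open.
Joint ranges: [-3.01, 3.01], [-1.01, 2.22], [0.06, 2.58], [-1.02, 4.17], [0.09, 2.62], [-3.14, 3.14]. Speed limits (rad/s): [2.57, 2.57, 3.14, 3.14, 3.14, 3.14].

INTERFACE

Orientations are given as a unit quaternion [w, x, y, z].
In Python, from plant import manip gives the robot as it stands.
- The arm moves only by the shell command python3 -m pendant 'ROWS'. ROWS is JSON, a list of rows, each a list of 3 entries, a list of its own where there are three numbers: the opening, from 0 (shut) to 1 (fully open), then the shift along the tool's x, y, z in units of 12 cm (1.0 is 12 cm), then the turn about the tool's z in units of pi rad (1.0 is pi rad). In form: [[gripper, [dx, dy, dz], roll], ...]. A call has 1 to 10 rows; each row is the pose to reach, as a shift and turn from the pose commanded when the call began, along the tool's axes at that moment, turning the shorter way round; what a row does not reach only later rows make up. A row lasts 1/10 s, in which the tool goes at most 50 mm and 8.59 degrees, less where a joint would pass 70% of its speed; a pose out of reach is approached as far as the arm can. A call with a number of a shift or a turn outside -1 to 1 is refused whole. A call with a gripper value outside its range is refused whole. The fingers move at their own pace and stop on an object; the grip force is fixed at half the most. Time passes only in rows, so rows that repeat a pose let the fingers close. It gives the time, the measured TCP pose, the force, the opening and the grip force at its end, in the units of the state.
- manip.state(): the state, without advancing time (a new reading comes with each control period).
- manip.grab_frame(name): name is "side" or "top" or "wrist"; returns a dict with "img" (384x512x3 uint8, red, green, blue), "fx", "fy", "cx", "cy" (pixels), "eye" and "rotation" of the camera in the world; the wrist camera has in their place "tool_from_camera" (4x4, takes a point from camera to tool coordinates, whose origin is the TCP and whose axes are the flange's). Camera axes: x right, y down, z forward; pixel columns grow to the right and rows downward; lengths in m; the calibration is good to about 2 mm. A picture is of the moment at which its call begins: read the wrist's pose just before it. There is no depth.
- manip.job_done(): hands the job in; it is judged then, once.
The state is a dict: "time": time; "joint_pos": joint angles; "joint_vel": joint speeds; "joint_efforts": joint torques, N m; "tool_pos": TCP position; "tool_rot": TCP orientation; "contact_force": force on the tool from outside, world axes, zero at the start; "ft_torque": the same for the moment, N m; "gripper_width": opening from 0.0 (shut) to 1.0 (fully open); "grasp_force": force on a finger pad.
Only numpy, scipy, OpenCV 4.12 (cv2) and the standard library are available. Lean on these libraries where they do the work, as an engineer would, in place of code of your own. Each camera call takes 0.05 s, during which the arm holds its last target. There are 200 camera calls.

## Working session

There is one attempt and no reset: what is moved stays moved. The work goes in short steps, Python scripts to look and compute and a shell command to move; the robot and the scene stay as the last step left them, time stands still between calls to the robot, and variables do not carry over. Pictures are saved under pics/ and viewed, at most 14 in all, crops included, and the job is handed in when it is done.

```bash
ls; mkdir -p pics; python3 - <<'E'
from plant import manip
import cv2,numpy as np
s=manip.state();print(s)
for n in ["side","top"]:
    f=manip.grab_frame(n);cv2.imwrite(f"pics/{n}0.png",f["img"][:,:,::-1])
    np.save(f"pics/{n}0.npy",f,allow_pickle=True)
    print(n,{k:np.round(v,4).tolist() for k,v in f.items() if k!="img"})
f=manip.grab_frame("wrist");print({k:np.round(v,4).tolist() for k,v in f.items() if k!="img"})
E
```

```text
pics
{'time': 0.0, 'joint_pos': array([ 1.20001450e+00,  5.33404605e-02,  1.61430031e+00, -1.70116956e-05,
        1.47598247e+00, -1.18988887e-01]), 'joint_vel': array([-1.18765076e-03, -1.02570300e-03, -2.77931238e-05,  7.20449890e-06,
        1.49613116e-03, -7.82098236e-04]), 'joint_efforts': array([ 2.36659789e-04, -3.93688846e+01, -3.70172489e+01, -1.53270494e-04,
        7.30225642e-03, -9.48844075e-06]), 'tool_pos': array([0.15548372, 0.60470946, 0.23006941]), 'tool_rot': array([-2.37938495e-04,  1.25563287e-01,  9.92085092e-01, -9.87054174e-04]), 'contact_force': array([-0.89333728,  0.11494713, -0.37109133]), 'ft_torque': array([0.07160423, 0.00152971, 0.00574042]), 'grasp_force': 0.0, 'gripper_width': 0.9978702251381304}
side {'fx': 451.0185, 'fy': 451.0185, 'cx': 255.0009, 'cy': 198.2055, 'eye': [0.0331, -1.1798, 0.7614], 'rotation': [-0.4889, 0.8432, -0.1964, 0.1065]}
top {'fx': 418.3529, 'fy': 418.3529, 'cx': 257.2296, 'cy': 190.8606, 'eye': [0.3913, -0.0786, 1.1476], 'rotation': [0.0481, -0.6951, 0.7159, -0.0447]}
{'fx': 332.1191, 'fy': 332.1191, 'cx': 257.3821, 'cy': 190.7555, 'tool_from_camera': [[0.0002, -0.966, -0.2585, 0.0658], [1.0, 0.0001, 0.0005, 0.0], [-0.0004, -0.2585, 0.966, -0.143], [0.0, 0.0, 0.0, 1.0]]}
```

View pics/top0.png

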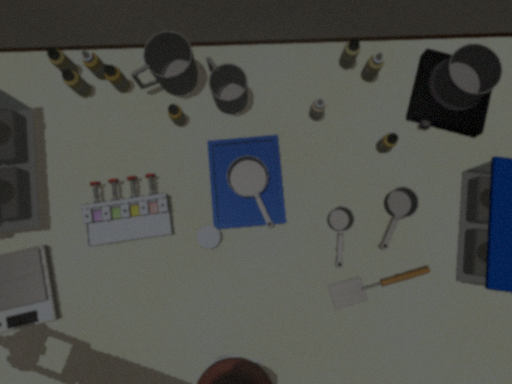

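View pics/side0.png

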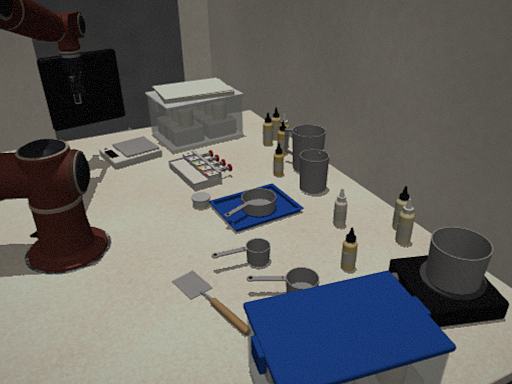

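Top view: the tray is at (247,182) with cup_a's handle pointing to (270,222). Loose cups are at (340,219) and (399,203), with handles towards the robot. The mould is at (128,220), with 4 tablets and the red buttons on its far side.

```bash
cat > h.py <<'E'
import numpy as np,cv2
from scipy.spatial.transform import Rotation as R
from plant import manip
def rot(q): return R.from_quat([q[1],q[2],q[3],q[0]]).as_matrix()
def shot(n,save=None):
    s=manip.state(); f=manip.grab_frame(n)
    if n=="wrist":
        T=np.eye(4);T[:3,:3]=rot(s["tool_rot"]);T[:3,3]=s["tool_pos"];T=T@f["tool_from_camera"]
        f["M"],f["eye"]=T[:3,:3],T[:3,3]
    else: f["M"]=rot(f["rotation"]) if np.size(f["rotation"])==4 else np.array(f["rotation"])
    if save: cv2.imwrite(f"pics/{save}.png",f["img"][:,:,::-1])
    return f
def ray(f,uv):
    uv=np.atleast_2d(uv).astype(float)
    return np.c_[(uv[:,0]-f["cx"])/f["fx"],(uv[:,1]-f["cy"])/f["fy"],np.ones(len(uv))]@f["M"].T
def onz(f,uv,z):
    d=ray(f,uv);return f["eye"]+d*((z-f["eye"][2])/d[:,2])[:,None]
def tri(fs,uvs):
    A=np.zeros((3,3));b=np.zeros(3);L=[]
    for f,uv in zip(fs,uvs):
        d=ray(f,uv)[0];d/=np.linalg.norm(d);P=np.eye(3)-np.outer(d,d);A+=P;b+=P@f["eye"];L.append((P,f["eye"]))
    x=np.linalg.solve(A,b);return x,[float(np.linalg.norm(P@(x-e))) for P,e in L]
def proj(f,p):
    c=(np.atleast_2d(p)-f["eye"])@f["M"];return np.c_[f["fx"]*c[:,0]/c[:,2]+f["cx"],f["fy"]*c[:,1]/c[:,2]+f["cy"]]
def blobs(mask,amin=8):
    n,l,s,c=cv2.connectedComponentsWithStats(mask.astype(np.uint8));return [(c[i].round(1).tolist(),int(s[i,4]),s[i,:4].tolist()) for i in range(1,n) if s[i,4]>=amin]
E
python3 - <<'E'
from h import *
t=shot("top");s=shot("side")
for n,uv,z in [("a",(247,177),.046),("a handle",(270,222),.043),("c1",(340,219),.05),("c1h",(339,262),.05),("c2",(399,203),.045),("c2h",(383,246),.045),("tray",(247,182),.016),("mould fl",(90,245),.024),("mould fr",(172,236),.024)]:
    print(n,onz(t,uv,z).round(3))
for f in (t,s):
    h=cv2.cvtColor(f["img"],cv2.COLOR_RGB2HSV)
    m=((h[...,0]<8)|(h[...,0]>172))&(h[...,1]>130)&(h[...,2]>60)
    print("red",blobs(m)); 
    m=(abs(h[...,0].astype(int)-112)<12)&(h[...,1]>120)
    print("blue",blobs(m,400))
E
```

```text
a [[ 0.575 -0.049  0.046]]
a handle [[ 0.454 -0.107  0.043]]
c1 [[ 0.456 -0.29   0.05 ]]
c1h [[ 0.345 -0.281  0.05 ]]
c2 [[ 0.494 -0.449  0.045]]
c2h [[ 0.382 -0.399  0.045]]
tray [[ 0.566 -0.048  0.016]]
mould fl [[0.407 0.375 0.024]]
mould fr [[0.425 0.156 0.024]]
red [([148.6, 174.9], 8, [147, 174, 5, 3]), ([131.0, 177.5], 10, [129, 177, 5, 2]), ([112.1, 180.2], 8, [110, 180, 6, 2])]
blue [([244.6, 182.3], 4401, [209, 136, 76, 92]), ([499.9, 226.7], 3038, [486, 157, 26, 135])]
red [([63.2, 15.5], 60, [55, 13, 16, 10]), ([70.3, 160.2], 35, [69, 150, 6, 21]), ([211.0, 152.2], 10, [210, 150, 3, 5]), ([216.9, 156.3], 10, [215, 155, 4, 4]), ([62.4, 166.6], 86, [57, 156, 10, 19]), ([223.3, 161.1], 12, [222, 159, 4, 5]), ([229.8, 165.8], 12, [228, 164, 4, 5]), ([98.7, 232.8], 89, [91, 227, 16, 15])]
blue [([254.3, 208.9], 1563, [210, 184, 93, 47]), ([342.4, 330.9], 16486, [244, 270, 212, 114])]
```

```bash
P="python3 -m pendant"
$P '[[1,[-1,-0.9,0],0],[1,[-1,-0.9,0],0],[1,[-1,-0.9,0],0],[1,[-1,-0.9,0],0]]'
$P '[[1,[-1,-0.9,0],0],[1,[-1,-0.9,0],0],[1,[-1,-0.9,0],0],[1,[-1,-0.9,0],0]]'
$P '[[1,[-1,-0.9,0],0],[1,[-1,-0.9,0],0],[1,[-1,-0.9,0],0],[1,[-1,-0.9,0],0]]'
$P '[[1,[-0.9,-0.8,0],0],[1,[-0.9,-0.8,0],0],[1,[-0.9,-0.8,0],0],[1,[-0.9,-0.8,0],0]]'
$P '[[1,[-0.2,-0.95,0],0],[1,[-0.2,-0.95,0],0],[1,[-0.2,-0.95,0],0],[1,[-0.2,-0.95,0],0]]'
$P '[[1,[-0.2,-0.95,0],0],[1,[-0.2,-0.95,0],0],[1,[-0.2,-0.95,0],0],[1,[-0.2,-0.95,0],0]]'
$P '[[1,[-0.2,-0.95,0],0],[1,[-0.2,-0.95,0],0],[1,[-0.2,-0.95,0],0],[1,[-0.2,-0.95,0],0]]'
$P '[[1,[-0.15,-0.9,0],0.054],[1,[-0.15,-0.9,0],0.054],[1,[-0.15,-0.9,0],0.054],[1,[-0.15,-0.9,0],0.054],[1,[-0.15,-0.9,0],0.054]]'
python3 -c "
from h import *
shot('wrist','w1')"
```

```text
time: 0.65
tool_pos: [0.2468, 0.4678, 0.231]
tool_rot: [0.0, 0.127, 0.992, -0.001]
contact_force: [-0.4, 0.1, 0.9]
gripper_width: 1.004
grasp_force: 0.0
time: 1.05
tool_pos: [0.3361, 0.3336, 0.2314]
tool_rot: [0.001, 0.128, 0.992, -0.0]
contact_force: [0.2, 0.8, -0.5]
gripper_width: 0.999
grasp_force: 0.0
time: 1.45
tool_pos: [0.4254, 0.1992, 0.2315]
tool_rot: [0.0, 0.128, 0.992, -0.0]
contact_force: [0.7, 1.1, 0.1]
gripper_width: 1.0
grasp_force: 0.0
time: 1.85
tool_pos: [0.5063, 0.0793, 0.2312]
tool_rot: [0.0, 0.128, 0.992, -0.0]
contact_force: [0.3, 0.1, -0.0]
gripper_width: 1.0
grasp_force: 0.0
time: 2.25
tool_pos: [0.4991, -0.0348, 0.2312]
tool_rot: [-0.0, 0.127, 0.992, 0.0]
contact_force: [0.7, 0.1, -0.6]
gripper_width: 0.998
grasp_force: 0.0
time: 2.65
tool_pos: [0.4943, -0.1507, 0.2312]
tool_rot: [-0.0, 0.126, 0.992, 0.0]
contact_force: [0.8, 0.5, 0.8]
gripper_width: 0.997
grasp_force: 0.0
time: 3.05
tool_pos: [0.4894, -0.2669, 0.2311]
tool_rot: [-0.0, 0.126, 0.992, 0.001]
contact_force: [0.3, 0.4, -0.4]
gripper_width: 0.997
grasp_force: 0.0
time: 3.55
tool_pos: [0.4802, -0.3739, 0.2311]
tool_rot: [-0.0, 0.208, 0.978, 0.001]
contact_force: [0.0, -0.1, 0.7]
gripper_width: 1.0
grasp_force: 0.0
```

View pics/w1.png

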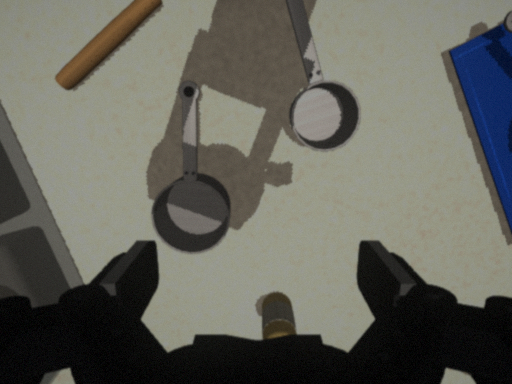

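Wrist view: the larger loose cup's rim is centred at about (191,213), handle hole at (189,91). The smaller cup's rim is at (324,115) with its handle going up-left.

```bash
cat >> h.py <<'E'
def grip(tgt,ax=None):
    "shift in tool axes/12cm from current TCP to tgt; roll to bring tool x along ax"
    s=manip.state();M=rot(s["tool_rot"]);d=M.T@(np.array(tgt)-s["tool_pos"])/.12
    r=None
    if ax is not None:
        a=M.T@np.array([ax[0],ax[1],0.]);r=np.arctan2(a[1],a[0])/np.pi
    print("shift",d.round(3),"roll",r)
E
python3 - <<'E'
from h import *
f=shot("wrist");t=shot("top")
for n,(l,r,tp,b),hu,z in [("c2",(152,230,174,252),[(189,91),(191,172)],.048),("d",(290,359,81,151),[(293,0),(315,78)],.051)]:
    p=onz(f,[(l,(tp+b)/2),(r,(tp+b)/2),((l+r)/2,tp),((l+r)/2,b)],z)
    print(n,"diam",np.linalg.norm(p[0]-p[1]).round(4),np.linalg.norm(p[2]-p[3]).round(4),"cen",p.mean(0).round(4))
    h=onz(f,hu,z);v=h[0]-h[1];print(" handle",h.round(4).tolist(),np.degrees(np.arctan2(v[1],v[0])))
    print(" proj top",proj(t,p.mean(0)).round(1))
E
```

```text
c2 diam 0.0807 0.0853 cen [ 0.4942 -0.455   0.048 ]
 handle [[0.3848, -0.4016, 0.048], [0.4549, -0.4351, 0.048]] 154.44215905625433
 proj top [[401.7 202.6]]
d diam 0.0656 0.0651 cen [ 0.4582 -0.294   0.051 ]
 handle [[0.3541, -0.2834, 0.051], [0.4222, -0.2895, 0.051]] 174.89148251262182
 proj top [[341.5 218. ]]
```

```bash
P="python3 -m pendant"
$P '[[1,[0.334,-0.545,0.8],0.011],[1,[0.334,-0.545,0.8],0.011],[1,[0.334,-0.545,0.8],0.011],[1,[0.334,-0.545,0.8],0.011]]'
python3 -c "
from h import *
f=shot('wrist','w2');np.save('pics/w2.npy',f,allow_pickle=True)
p=[[.3848,-.4016,.048],[.4942,-.455,.048],[.4169,-.4173,.0455]];print(proj(f,p))"
```

```text
time: 4.1
tool_pos: [0.4136, -0.4173, 0.1313]
tool_rot: [-0.003, 0.227, 0.974, 0.002]
contact_force: [1.0, 0.7, 0.3]
gripper_width: 0.997
grasp_force: 0.0
[[258.93806779 152.62161122]
 [259.22259514 308.68134722]
 [258.96060509 201.63122498]]
```

View pics/w2.png

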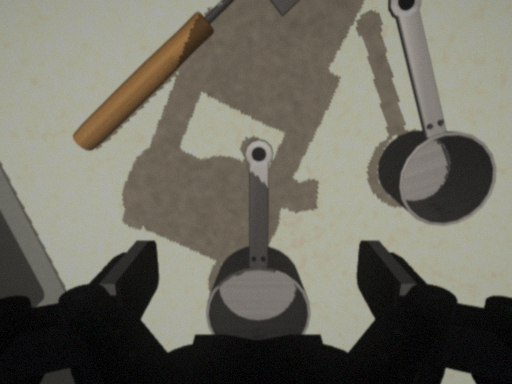

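The handle hole is at (259,153), as predicted for z = 0.048, and the handle runs down between the fingers. Descending and gripping.

```bash
P="python3 -m pendant"
$P '[[1,[-0.025,0,0.5],0],[1,[-0.025,0,0.86],0],[1,[-0.025,0,0.87],0],[0,[-0.025,0,0.87],0],[0,[-0.025,0,0.87],0],[0,[-0.025,0,0.87],0],[0,[-0.025,0,0.87],0],[0,[-0.025,0,0.87],0],[0,[-0.025,0,0.87],0]]'
$P '[[0,[0,0,-0.2],0],[0,[0,0,-0.4],0],[0,[0,0,-0.6],0],[0,[0,0,-0.8],0],[0,[0,0,-0.95],0],[0,[0,0,-0.95],0]]'
python3 - <<'E'
from h import *
t=shot("top","t1");f=shot("wrist","w3");s=shot("side","s1");print(manip.state()["contact_force"])
c=t["img"][125:240,195:300][:,:,::-1];c=cv2.resize(c,None,fx=4,fy=4,interpolation=cv2.INTER_CUBIC)
c2=s["img"][170:240,195:315][:,:,::-1];c2=cv2.resize(c2,None,fx=3,fy=3,interpolation=cv2.INTER_CUBIC)
w=f["img"][:,:,::-1]
o=np.zeros((594,800,3),np.uint8);o[:460,:420]=c;o[:210,420:780]=c2;o[210:210+288,420:800]=cv2.resize(w,(384,288))[:,:380]
cv2.imwrite("pics/m1.png",o)
E
```

```text
time: 5.05
tool_pos: [0.4191, -0.4216, 0.0322]
tool_rot: [0.001, 0.226, 0.974, -0.001]
contact_force: [-1.8, 0.7, 5.0]
gripper_width: 0.139
grasp_force: 58.4
time: 5.65
tool_pos: [0.4198, -0.4224, 0.1481]
tool_rot: [0.002, 0.226, 0.974, -0.002]
contact_force: [-0.2, -0.8, -0.5]
gripper_width: 0.14
grasp_force: 58.6
[ 0.08755728 -0.56208709 -1.37402523]
```

View pics/m1.png

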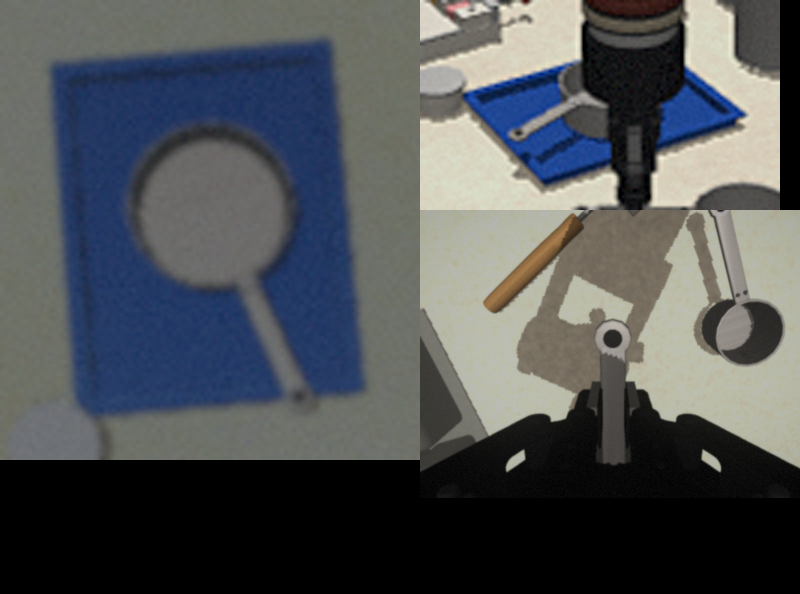

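Cup c is held level (the hole is where it should be). Cup a's rim centre is at about (248.1,176.5) in the top image.

```bash
python3 - <<'E'
from h import *
t=shot("top");uv=np.array([(127,206),(298,206),(212.5,122),(212.5,290)])/4+[195,125]
p=onz(t,uv,.046);print(np.linalg.norm(p[0]-p[1]),np.linalg.norm(p[2]-p[3]),p.mean(0))
C=p.mean(0);a=np.radians(120);x=np.array([np.cos(a),np.sin(a)]);y=np.array([-x[1]*-1,-x[0]]) # z down: y = z x x
y=np.array([x[1],-x[0]])
T=C[:2]+.082*x-.003*y;print(T);grip([*T,.148],x)
E
```

```text
0.11409761349352718 0.1135708945386687 [ 0.57651334 -0.05227802  0.046     ]
[0.53291526 0.01723607]
shift [ 0.745  3.693 -0.035] roll 0.1881552083851833
```

```bash
P="python3 -m pendant"
$P '[[0,[0.186,0.923,-0.02],0],[0,[0.186,0.923,-0.02],0],[0,[0.186,0.923,-0.02],0],[0,[0.186,0.923,-0.02],0]]'
$P '[[0,[0.186,0.923,0],0],[0,[0.186,0.923,0],0],[0,[0.186,0.923,0],0],[0,[0.186,0.923,0],0]]'
$P '[[0,[0.186,0.923,0],0],[0,[0.186,0.923,0],0],[0,[0.186,0.923,0],0],[0,[0.186,0.923,0],0]]'
$P '[[0,[0.186,0.923,0],0.188],[0,[0.186,0.923,0],0.188],[0,[0.186,0.923,0],0.188],[0,[0.186,0.923,0],0.188],[0,[0.186,0.923,0],0.188],[0,[0.186,0.923,0],0.188]]'
python3 - <<'E'
from h import *
t=shot("top");s=shot("side");f=shot("wrist")
c=t["img"][115:240,195:300][:,:,::-1];c=cv2.resize(c,None,fx=4,fy=4,interpolation=cv2.INTER_CUBIC)
c2=s["img"][150:240,195:315][:,:,::-1];c2=cv2.resize(c2,None,fx=3,fy=3,interpolation=cv2.INTER_CUBIC)
w=f["img"][:,:,::-1]
o=np.zeros((600,800,3),np.uint8);o[:500,:420]=c;o[:270,420:780]=c2;o[270:270+288,420:800]=cv2.resize(w,(384,288))[:,:380]
cv2.imwrite("pics/m2.png",o)
print(manip.state()["tool_pos"])
grip([.5329,.0172,.148],[np.cos(np.radians(120)),np.sin(np.radians(120))])
E
```

```text
time: 6.25
tool_pos: [0.4473, -0.3095, 0.1457]
tool_rot: [-0.001, 0.225, 0.974, 0.001]
contact_force: [-0.6, 0.0, -0.3]
gripper_width: 0.145
grasp_force: 58.8
time: 6.65
tool_pos: [0.4762, -0.2019, 0.1466]
tool_rot: [-0.0, 0.225, 0.974, -0.0]
contact_force: [0.2, -0.2, -1.6]
gripper_width: 0.138
grasp_force: 58.9
time: 7.05
tool_pos: [0.5052, -0.0934, 0.147]
tool_rot: [-0.0, 0.225, 0.974, -0.0]
contact_force: [-1.0, -0.0, -1.6]
gripper_width: 0.138
grasp_force: 59.0
time: 7.65
tool_pos: [0.5339, 0.0143, 0.1471]
tool_rot: [0.0, 0.5, 0.866, -0.0]
contact_force: [-0.3, 0.7, -0.6]
gripper_width: 0.138
grasp_force: 59.1
[0.53371969 0.01487143 0.14725054]
shift [ 0.02   0.004 -0.006] roll 0.00011463420634618948
```

View pics/m2.png

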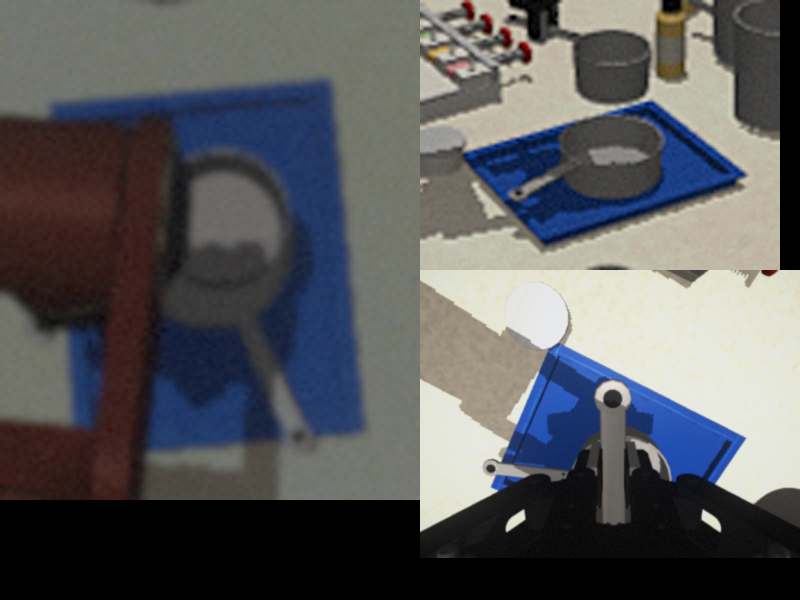

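```bash
python3 - <<'E'
from h import *
s=shot("side")
print(onz(s,[(195+(612.5-420)/3,150+48/3)],.147-.0322+.048),onz(s,[(195+(611-420)/3,150+142/3)],.046))
E
```

```text
[[ 0.57504885 -0.07075466  0.1628    ]] [[ 0.57836558 -0.0583501   0.046     ]]
```

```bash
P="python3 -m pendant"
$P '[[0,[0.02,0,0.25],0],[0,[0.02,0,0.5],0],[0,[0.02,0,0.7],0],[0,[0.02,0,0.8],0],[0,[0.02,0,0.85],0],[0,[0.02,0,0.87],0],[0,[0.02,0,0.87],0]]'
$P '[[0,[0,0,0.02],0],[0,[0,0,0.03],0],[0,[0,0,0.03],0]]'
```

```text
time: 8.55
tool_pos: [0.5333, 0.0181, 0.0438]
tool_rot: [0.001, 0.5, 0.866, 0.0]
contact_force: [0.4, 0.6, -0.8]
gripper_width: 0.141
grasp_force: 59.1
time: 8.85
tool_pos: [0.5334, 0.0183, 0.0406]
tool_rot: [0.001, 0.5, 0.866, 0.001]
contact_force: [-1.3, -0.1, 3.8]
gripper_width: 0.143
grasp_force: 59.5
```

```bash
P="python3 -m pendant"
$P '[[0.5,[0,0,0],0],[0.5,[0,0,0],0],[0.5,[0,0,0],0],[0.5,[0,0,-0.3],0],[0.5,[0,0,-0.7],0],[0.5,[0,0,-1],0],[0.5,[0,0,-1],0]]'
$P '[[0.5,[-0.6,0,-0.2],0],[0.5,[-0.6,0,-0.2],0],[0.5,[-0.6,0,-0.2],0],[0.5,[-0.6,0,-0.2],0],[0.5,[-0.6,0,-0.2],0]]'
python3 -c "
from h import *
f=shot('wrist','w4');np.save('pics/w4.npy',f,allow_pickle=True);f=shot('side','s4')
print(proj(shot('wrist'),[[.5765,-.0523,.056],[.5765,-.0523,.046]]))"
```

```text
time: 9.55
tool_pos: [0.5365, 0.0178, 0.1664]
tool_rot: [0.006, 0.5, 0.866, 0.002]
contact_force: [1.6, 0.8, 0.6]
gripper_width: 0.496
grasp_force: 0.0
time: 10.05
tool_pos: [0.5674, -0.0433, 0.1818]
tool_rot: [-0.001, 0.5, 0.866, -0.0]
contact_force: [0.2, -0.3, -0.8]
gripper_width: 0.5
grasp_force: 0.0
[[261.63743938 198.02362625]
 [261.51128061 194.83805081]]
```

View pics/w4.png

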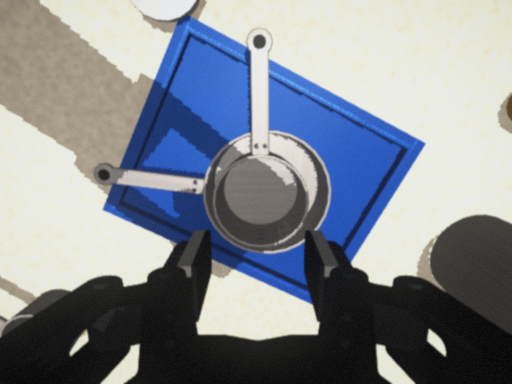

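Cup c sits flat inside a: hole at (260,41), rim about 214–311 in columns, 154–250 in rows.

```bash
python3 - <<'E'
from h import *
f=np.load("pics/w4.npy",allow_pickle=True).item()
h=onz(f,[(260,41),(261,148)],.056);v=h[1]-h[0];v/=np.linalg.norm(v)
print("hole",h[0],"centre by handle",h[0]+.1175*v, "ang",np.degrees(np.arctan2(-v[1],-v[0])))
p=onz(f,[(214,203),(311,203),(262,154),(262,251)],.056);print(np.linalg.norm(p[0]-p[1]),np.linalg.norm(p[2]-p[3]),p.mean(0))
g=cv2.cvtColor(f["img"],cv2.COLOR_RGB2GRAY)
print(g[203,200:225],g[203,298:335]);print(g[225:262,262])
E
```

```text
hole [0.51355004 0.05266023 0.056     ] centre by handle [ 0.57366181 -0.04829929  0.056     ] ang 120.7697676968641
0.08205836896285201 0.08579883470632937 [ 0.57918971 -0.05638763  0.056     ]
[ 51  52  55  68  90 102  86  68  62  53  57  63  77 103  97  77  59  57
  56  62  54  54  57  55  60] [ 67  63  62  66  67  67  68  73  87 110 131 180 199 197 172 122  80  70
  68  70  66  65  72  65  62  65  69  65  91 143 182 164 113  86  86  86
  84]
[ 64  63  63  64  53  56  58  62  60  52  59  63  53  53  59  61  61  61
  59  75 102  99  83  75  68  76 102 114 101  90  84  82  81  82  83  83
  82]
```

```bash
P="python3 -m pendant"
$P '[[0.6,[-0.33,-0.79,0],0],[0.6,[-0.33,-0.79,0],0],[0.6,[-0.33,-0.79,0],0]]'
$P '[[0.6,[-0.33,-0.79,0],0],[0.6,[-0.33,-0.79,0],0],[0.6,[-0.33,-0.79,0],0]]'
$P '[[0.6,[-0.33,-0.79,0.3],-0.306],[0.6,[-0.33,-0.79,0.3],-0.306],[0.6,[-0.33,-0.79,0.3],-0.306],[0.6,[-0.33,-0.79,0.3],-0.306],[0.6,[-0.33,-0.79,0.3],-0.306],[0.6,[-0.33,-0.79,0.3],-0.306],[0.6,[-0.33,-0.79,0.3],-0.306],[0.6,[-0.33,-0.79,0.3],-0.306]]'
python3 -c "
from h import *
f=shot('wrist','w5');np.save('pics/w5.npy',f,allow_pickle=True)
print(proj(f,[[.3541,-.2834,.051],[.458,-.294,.051]]))"
```

```text
time: 10.5
tool_pos: [0.5037, -0.1281, 0.1827]
tool_rot: [-0.0, 0.501, 0.865, -0.001]
contact_force: [0.6, 0.2, -0.6]
gripper_width: 0.599
grasp_force: 0.0
time: 10.8
tool_pos: [0.4417, -0.2101, 0.1831]
tool_rot: [-0.0, 0.502, 0.865, -0.001]
contact_force: [0.8, -0.3, -0.0]
gripper_width: 0.598
grasp_force: 0.0
time: 11.6
tool_pos: [0.3823, -0.2884, 0.1471]
tool_rot: [0.0, 0.042, 0.999, 0.0]
contact_force: [0.2, 0.2, -0.2]
gripper_width: 0.6
grasp_force: 0.0
[[260.59353043 155.12124598]
 [257.99667088 283.88305804]]
```

View pics/w5.png

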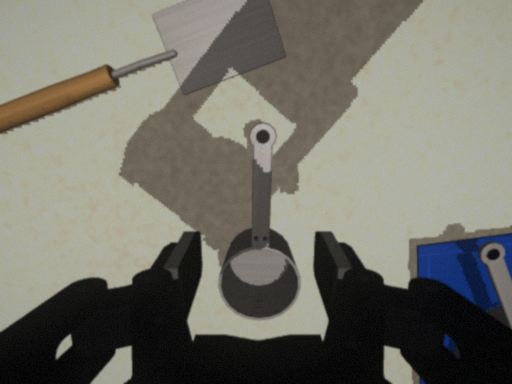

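```bash
python3 - <<'E'
from h import *
f=np.load("pics/w5.npy",allow_pickle=True).item()
p=onz(f,[(263,136),(260.5,240),(259.5,277)],.051);print(p)
v=p[0]-p[1];v/=np.linalg.norm(v);print(np.degrees(np.arctan2(v[1],v[0])),np.linalg.norm(p[0]-p[2]))
C=p[0]-.114*v; C=(C+p[2])/2;print(C)
g=C+.0785*v;grip([g[0],g[1],.03],v);print(g)
w=np.load("pics/w2.npy",allow_pickle=True).item();print("2-view hole height",tri([f,w],[(263,136),(404,2.5)]))
E
```

```text
[[ 0.34055352 -0.28056801  0.051     ]
 [ 0.42017346 -0.2888784   0.051     ]
 [ 0.45195204 -0.29228436  0.051     ]]
174.04129094614038 0.11201295943062856
[ 0.4529448  -0.29234345  0.051     ]
shift [0.064 0.03  0.976] roll 0.005675840293727024
[ 0.37486894 -0.28419423  0.051     ]
2-view hole height (array([ 0.3409276 , -0.28052083,  0.04772227]), [4.9962414081155216e-05, 4.996241408102019e-05])
```

```bash
P="python3 -m pendant"
$P '[[0.6,[0.05,0.03,0.4],0.005],[0.6,[0.05,0.03,0.8],0.005],[0.6,[0.05,0.03,0.96],0.005],[0.6,[0.05,0.03,0.97],0.005],[0,[0.05,0.03,0.97],0.005],[0,[0.05,0.03,0.97],0.005],[0,[0.05,0.03,0.97],0.005],[0,[0.05,0.03,0.97],0.005],[0,[0.05,0.03,0.97],0.005]]'
$P '[[0,[0,0,-0.2],0],[0,[0,0,-0.4],0],[0,[0,0,-0.6],0],[0,[0,0,-0.8],0],[0,[0,0,-0.95],0],[0,[0,0,-1],0],[0,[0,0,-1],0]]'
python3 - <<'E'
from h import *
f=shot("wrist","w6")
g=cv2.cvtColor(f["img"],cv2.COLOR_RGB2GRAY)
c=cv2.HoughCircles(cv2.medianBlur(g,5),cv2.HOUGH_GRADIENT,1,30,param1=80,param2=15,minRadius=6,maxRadius=16);print(c)
# held hole expected in image if level, from grasp-time geometry
s=manip.state();M=rot(s["tool_rot"])
E
```

```text
time: 12.55
tool_pos: [0.3769, -0.2862, 0.0324]
tool_rot: [0.001, 0.051, 0.999, -0.001]
contact_force: [-1.0, -0.5, 3.5]
gripper_width: 0.142
grasp_force: 58.6
time: 13.25
tool_pos: [0.3764, -0.2855, 0.1516]
tool_rot: [0.001, 0.051, 0.999, -0.001]
contact_force: [0.0, -0.3, -0.9]
gripper_width: 0.143
grasp_force: 58.5
[[[256.5 179.5  13. ]
  [486.5 255.5  11.8]
  [449.5 234.5  10.6]]]
```

```bash
P="python3 -m pendant"
$P '[[0,[-0.273,0.734,0],0],[0,[-0.273,0.734,0],0],[0,[-0.273,0.734,0],0]]'
$P '[[0,[-0.273,0.734,0],0],[0,[-0.273,0.734,0],0],[0,[-0.273,0.734,0],0]]'
$P '[[0,[-0.273,0.734,0],0.051],[0,[-0.273,0.734,0],0.051],[0,[-0.273,0.734,0],0.051],[0,[-0.273,0.734,0],0.051],[0,[-0.273,0.734,0],0.051]]'
python3 - <<'E'
from h import *
t=shot("top");s=shot("side")
c=t["img"][125:245,200:300][:,:,::-1];c=cv2.resize(c,None,fx=4,fy=4,interpolation=cv2.INTER_CUBIC)
c2=s["img"][150:240,195:295][:,:,::-1];c2=cv2.resize(c2,None,fx=4,fy=4,interpolation=cv2.INTER_CUBIC)
o=np.zeros((480,800,3),np.uint8);o[:480,:400]=c;o[:360,400:]=c2
cv2.imwrite("pics/m3.png",o)
a=np.radians(165);grip([.5007,-.0326,.1516],[np.cos(a),np.sin(a)])
print((proj(s,[[.5767,-.053,.17],[.5767,-.053,.056],[.5767,-.053,.046]])-[195,150])*4+[400,0])
E
```

```text
time: 13.6
tool_pos: [0.4178, -0.1966, 0.1487]
tool_rot: [-0.001, 0.048, 0.999, 0.002]
contact_force: [0.5, -0.5, -0.6]
gripper_width: 0.142
grasp_force: 58.7
time: 13.9
tool_pos: [0.4593, -0.1129, 0.1492]
tool_rot: [-0.001, 0.048, 0.999, 0.001]
contact_force: [-0.7, -0.2, -0.6]
gripper_width: 0.143
grasp_force: 58.9
time: 14.4
tool_pos: [0.4997, -0.0331, 0.1498]
tool_rot: [-0.001, 0.131, 0.991, -0.0]
contact_force: [-0.1, -0.7, -0.3]
gripper_width: 0.145
grasp_force: 59.0
shift [-0.005  0.009 -0.011] roll -0.0004808674505473882
[[648.2526579   46.04063563]
 [649.71527639 175.93208995]
 [649.83806519 186.83665363]]
```

View pics/m3.png

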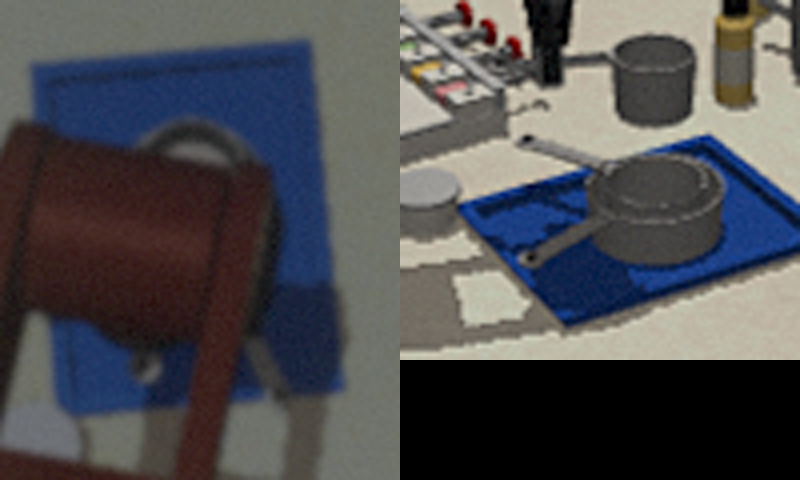

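Both views put cup d over cup c: rim centres are at column 654 in each side crop. Lowering with force checks.

```bash
P="python3 -m pendant"
$P '[[0,[0,0.01,0.25],0],[0,[0,0.01,0.4],0],[0,[0,0.01,0.5],0],[0,[0,0.01,0.6],0],[0,[0,0.01,0.65],0],[0,[0,0.01,0.65],0]]'
$P '[[0,[0,0,0.08],0],[0,[0,0,0.15],0],[0,[0,0,0.2],0],[0,[0,0,0.22],0],[0,[0,0,0.22],0]]'
$P '[[0,[0,0,0.02],0],[0,[0,0,0.03],0],[0,[0,0,0.03],0]]'
```

```text
time: 15.1
tool_pos: [0.5004, -0.0312, 0.0722]
tool_rot: [-0.001, 0.13, 0.991, 0.0]
contact_force: [-0.5, -0.4, 0.4]
gripper_width: 0.145
grasp_force: 59.0
time: 15.6
tool_pos: [0.5005, -0.031, 0.046]
tool_rot: [-0.0, 0.13, 0.991, -0.0]
contact_force: [0.1, -0.1, 0.1]
gripper_width: 0.141
grasp_force: 59.0
time: 15.9
tool_pos: [0.5013, -0.0311, 0.0442]
tool_rot: [0.0, 0.13, 0.991, -0.0]
contact_force: [-4.5, 1.3, 6.4]
gripper_width: 0.139
grasp_force: 59.8
```

```bash
P="python3 -m pendant"
$P '[[0.4,[0,0,0],0],[0.4,[0,0,0],0],[0.4,[0,0,0],0],[0.4,[0,0,-0.3],0],[0.4,[0,0,-0.7],0],[0.4,[0,0,-1],0],[0.4,[0,0,-1],0]]'
$P '[[0.4,[-0.6,0,-0.2],0],[0.4,[-0.6,0,-0.2],0],[0.4,[-0.6,0,-0.2],0],[0.4,[-0.6,0,-0.2],0],[0.4,[-0.6,0,-0.2],0]]'
python3 -c "
from h import *
f=shot('wrist','w7');np.save('pics/w7.npy',f,allow_pickle=True)
print(proj(f,[[.5767,-.053,.063],[.5767,-.053,.056]]))"
P="python3 -m pendant"
$P '[[0.4,[0.3,0.95,0],0],[0.4,[0.3,0.95,0],0],[0.4,[0.3,0.95,0],0],[0.4,[0.3,0.95,0],0]]'
$P '[[0.4,[0.3,0.95,-0.2],0],[0.4,[0.3,0.95,-0.2],0],[0.4,[0.3,0.95,-0.2],0],[0.4,[0.3,0.95,-0.2],0]]'
$P '[[0.4,[0,0.8,0],-0.111],[0.4,[0,0.8,0],-0.111],[0.4,[0,0.8,0],-0.111],[0.4,[0,0.8,0],-0.111],[0.4,[0,0.8,0],-0.111]]'
python3 -c "
from h import *
f=shot('wrist','w8');np.save('pics/w8.npy',f,allow_pickle=True)
a=cv2.imread('pics/w7.png')[60:340,110:420];b=cv2.imread('pics/w8.png')
o=np.zeros((600,800,3),np.uint8);o[:384,:512]=b;o[384:600,:]=0
cv2.imwrite('pics/m4.png',np.hstack([cv2.resize(b,(512,384)),np.vstack([cv2.resize(a,(288,260)),np.zeros((124,288,3),np.uint8)])]))"
```

```text
time: 16.6
tool_pos: [0.5047, -0.0318, 0.1699]
tool_rot: [0.006, 0.13, 0.991, -0.0]
contact_force: [1.0, 0.2, 0.7]
gripper_width: 0.397
grasp_force: 0.0
time: 17.1
tool_pos: [0.5691, -0.0493, 0.1854]
tool_rot: [-0.001, 0.13, 0.991, 0.0]
contact_force: [-0.5, -0.4, -0.8]
gripper_width: 0.404
grasp_force: 0.0
[[255.18892441 194.76396086]
 [255.2383828  192.5613115 ]]
time: 17.55
tool_pos: [0.5637, 0.0723, 0.1864]
tool_rot: [-0.0, 0.128, 0.992, 0.0]
contact_force: [0.4, -0.2, 0.1]
gripper_width: 0.399
grasp_force: 0.0
time: 17.95
tool_pos: [0.5595, 0.1908, 0.2117]
tool_rot: [0.001, 0.129, 0.992, 0.0]
contact_force: [1.4, 0.2, 0.0]
gripper_width: 0.405
grasp_force: 0.0
time: 18.45
tool_pos: [0.5845, 0.2802, 0.2103]
tool_rot: [-0.0, -0.042, 0.999, -0.0]
contact_force: [0.1, 0.0, -0.7]
gripper_width: 0.401
grasp_force: 0.0
```

View pics/m4.png

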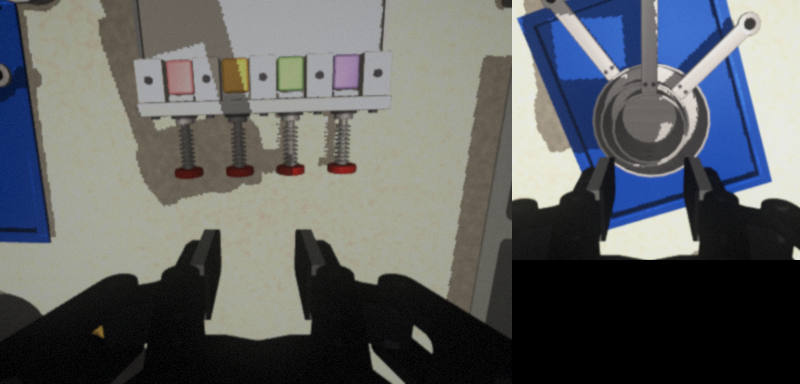

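The nest is right: d in c in a, concentric. The red buttons in the wrist view are at (189,172), (239,171), (290,169) and (342,168), with the four tablets in the pockets above.

```bash
python3 - <<'E'
from h import *
f=np.load("pics/w8.npy",allow_pickle=True).item()
h=cv2.cvtColor(f["img"],cv2.COLOR_RGB2HSV)
m=((h[...,0]<6)|(h[...,0]>173))&(h[...,1]>170)&(h[...,2]>50)
B=sorted(blobs(m,60));print(B)
u=[[b[0][0],b[2][1]+b[2][3]] for b in B]
p=onz(f,u,.044);print("lower edge",p.round(4),np.diff(p[:,:2],axis=0))
# pocket wall ends, bed: mould walls back edge at z=.048
q=onz(f,[(136,64),(392,53)],.048);print(q, np.linalg.norm(q[0]-q[1]))
w=onz(f,[(139,115),(390,108)],.024);print(w)
t=shot("top");h=cv2.cvtColor(t["img"],cv2.COLOR_RGB2HSV);s=shot("side");hs=cv2.cvtColor(s["img"],cv2.COLOR_RGB2HSV)
m=((hs[...,0]<8)|(hs[...,0]>172))&(hs[...,1]>130)&(hs[...,2]>60)
S=[b for b in blobs(m) if 200<b[0][0]<240];S=sorted(S,key=lambda b:-b[0][0]);print(S)
for b,c in zip(B,S):print(tri([f,s],[b[0],c[0]]))
E
```

```text
[([187.8, 173.4], 161, [176, 168, 26, 10]), ([238.3, 171.6], 156, [227, 168, 25, 8]), ([291.9, 170.2], 141, [278, 166, 25, 9]), ([342.2, 168.7], 169, [329, 165, 26, 8])]
lower edge [[0.5944 0.2147 0.044 ]
 [0.5883 0.2625 0.044 ]
 [0.583  0.3133 0.044 ]
 [0.577  0.3607 0.044 ]] [[-0.00604159  0.04788533]
 [-0.00530577  0.05077483]
 [-0.00599182  0.04741521]]
[[0.49623565 0.16771816 0.048     ]
 [0.46873885 0.38634718 0.048     ]] 0.22035136859394555
[[0.54075437 0.16176214 0.024     ]
 [0.51365181 0.40249971 0.024     ]]
[([229.7, 166.4], 12, [228, 164, 4, 7]), ([223.5, 161.5], 8, [223, 160, 2, 4]), ([217.2, 157.3], 9, [216, 155, 3, 6]), ([211.0, 152.2], 10, [210, 150, 3, 5]), ([209.3, 21.7], 21, [204, 21, 14, 2])]
(array([0.59236854, 0.21263951, 0.035     ]), [0.00040738156940406443, 0.00040738156940402])
(array([0.58706006, 0.26157373, 0.03527666]), [0.0011583084539294988, 0.0011583084539295244])
(array([0.58198241, 0.31388142, 0.03227236]), [0.0013470884880338295, 0.0013470884880338924])
(array([0.57539425, 0.3619927 , 0.03603981]), [0.001114997004707904, 0.001114997004707894])
```

```bash
P="python3 -m pendant"
$P '[[0,[-0.3,-0.55,0.6],-0.011],[0,[-0.3,-0.55,0.6],-0.011],[0,[-0.3,-0.55,0.6],-0.011],[0,[-0.3,-0.55,0.6],-0.011],[0,[-0.3,-0.55,0.6],-0.011]]'
cat >> h.py <<'E'
MO=np.array([.4777,.2754]);A=np.radians(6.7);MX=np.array([np.cos(A),np.sin(A)]);MY=np.array([-np.sin(A),np.cos(A)])
def mp(x,y): return MO+x*MX+y*MY
E
python3 - <<'E'
from h import *
for y in (-.075,-.025,.025,.075): grip([*mp(.140,y),.020],-MX)
E
```

```text
time: 19.1
tool_pos: [0.6266, 0.2196, 0.1404]
tool_rot: [0.001, -0.061, 0.998, 0.0]
contact_force: [0.7, -0.9, 0.1]
gripper_width: -0.0
grasp_force: 0.0
shift [ 0.013 -0.019  1.003] roll 0.0014811375493928665
shift [0.011 0.397 1.004] roll 0.0014811375493928665
shift [0.01  0.814 1.004] roll 0.0014811375493928665
shift [0.008 1.231 1.004] roll 0.0014811375493928665
```

```bash
P="python3 -m pendant"
$P '[[0,[0.01,-0.02,0.3],0],[0,[0.01,-0.02,0.6],0],[0,[0.01,-0.02,0.9],0],[0,[0.01,-0.02,1],0],[0,[0.01,-0.02,1],0]]'
$P '[[0,[0.1,0,0],0],[0,[0.15,0,0],0],[0,[0.18,0,0],0],[0,[0.22,0,0],0],[0,[0.26,0,0],0],[0,[0.3,0,0],0]]'
$P '[[0,[0.04,0,0],0],[0,[0.08,0,0],0],[0,[0.12,0,0],0],[0,[0.16,0,0],0],[0,[0.19,0,0],0],[0,[0.19,0,0],0]]'
python3 -c "
from h import *
f=shot('wrist');s=shot('side')
o=np.zeros((600,800,3),np.uint8);o[:384,:512]=f['img'][:,:,::-1];o[384:594,:450]=cv2.resize(s['img'][140:210,150:300][:,:,::-1],None,fx=3,fy=3);cv2.imwrite('pics/m5.png',o)"
```

```text
time: 19.6
tool_pos: [0.624, 0.2174, 0.018]
tool_rot: [-0.001, -0.061, 0.998, -0.0]
contact_force: [-0.5, -0.0, 0.4]
gripper_width: 0.001
grasp_force: 0.0
time: 20.2
tool_pos: [0.5911, 0.2129, 0.0207]
tool_rot: [0.002, -0.061, 0.998, 0.0]
contact_force: [5.2, 1.0, 3.0]
gripper_width: -0.001
grasp_force: 2.4
time: 20.8
tool_pos: [0.5679, 0.21, 0.02]
tool_rot: [0.002, -0.061, 0.998, 0.0]
contact_force: [5.2, 1.8, 3.0]
gripper_width: -0.002
grasp_force: 2.9
```

View pics/m5.png

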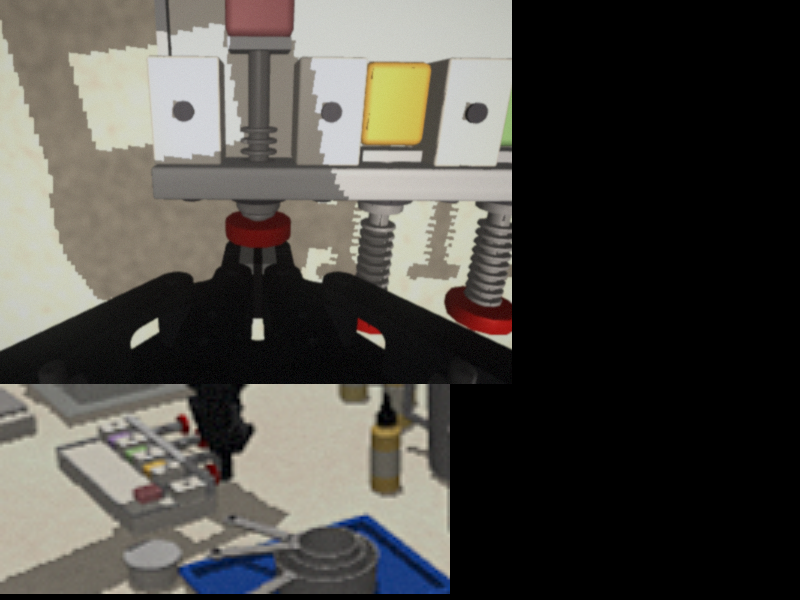

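Tab 1 (pink) is well out and button 1 is nearly home. Pushing the last few mm.

```bash
P="python3 -m pendant"
$P '[[0,[0.03,0,0],0],[0,[0.05,0,0],0],[0,[0.05,0,0],0]]'
$P '[[0,[0.02,0,0],0],[0,[0.03,0,0],0],[0,[0.03,0,0],0]]'
```

```text
time: 21.2
tool_pos: [0.5647, 0.2096, 0.0203]
tool_rot: [0.005, -0.061, 0.998, 0.001]
contact_force: [14.4, 2.7, -2.9]
gripper_width: 0.001
grasp_force: 7.1
time: 21.5
tool_pos: [0.5646, 0.2095, 0.0208]
tool_rot: [0.01, -0.061, 0.998, 0.001]
contact_force: [24.5, 6.1, -11.2]
gripper_width: -0.0
grasp_force: 12.8
```

```bash
P="python3 -m pendant"
$P '[[0,[-0.3,0,0],0],[0,[-0.57,0,0],0],[0,[-0.57,0.2,0],0],[0,[-0.57,0.417,0],0],[0,[-0.57,0.417,0],0]]'
$P '[[0,[0.1,0,0],0],[0,[0.16,0,0],0],[0,[0.2,0,0],0],[0,[0.24,0,0],0],[0,[0.28,0,0],0],[0,[0.32,0,0],0],[0,[0.36,0,0],0],[0,[0.4,0,0],0],[0,[0.44,0,0],0],[0,[0.48,0,0],0]]'
$P '[[0,[0.03,0,0],0],[0,[0.06,0,0],0],[0,[0.06,0,0],0]]'
$P '[[0,[-0.3,0,0],0],[0,[-0.54,0,0],0],[0,[-0.54,0.2,0],0],[0,[-0.54,0.417,0],0],[0,[-0.54,0.417,0],0]]'
$P '[[0,[0.1,0,0],0],[0,[0.16,0,0],0],[0,[0.2,0,0],0],[0,[0.24,0,0],0],[0,[0.28,0,0],0],[0,[0.32,0,0],0],[0,[0.36,0,0],0],[0,[0.4,0,0],0],[0,[0.44,0,0],0],[0,[0.48,0,0],0]]'
$P '[[0,[0.03,0,0],0],[0,[0.06,0,0],0],[0,[0.06,0,0],0]]'
$P '[[0,[-0.3,0,0],0],[0,[-0.54,0,0],0],[0,[-0.54,0.2,0],0],[0,[-0.54,0.417,0],0],[0,[-0.54,0.417,0],0]]'
$P '[[0,[0.1,0,0],0],[0,[0.16,0,0],0],[0,[0.2,0,0],0],[0,[0.24,0,0],0],[0,[0.28,0,0],0],[0,[0.32,0,0],0],[0,[0.36,0,0],0],[0,[0.4,0,0],0],[0,[0.44,0,0],0],[0,[0.48,0,0],0]]'
$P '[[0,[0.03,0,0],0],[0,[0.06,0,0],0],[0,[0.06,0,0],0]]'
```

```text
time: 22.0
tool_pos: [0.6165, 0.2681, 0.017]
tool_rot: [-0.003, -0.062, 0.998, -0.0]
contact_force: [-0.0, -0.3, 0.1]
gripper_width: -0.005
grasp_force: 0.0
time: 23.0
tool_pos: [0.5628, 0.259, 0.0192]
tool_rot: [0.001, -0.061, 0.998, -0.0]
contact_force: [7.8, -0.8, -5.0]
gripper_width: 0.001
grasp_force: 3.4
time: 23.3
tool_pos: [0.5589, 0.2586, 0.0198]
tool_rot: [0.006, -0.061, 0.998, 0.0]
contact_force: [16.7, 1.5, -11.4]
gripper_width: 0.003
grasp_force: 8.3
time: 23.8
tool_pos: [0.6117, 0.3185, 0.0189]
tool_rot: [-0.001, -0.062, 0.998, 0.0]
contact_force: [0.4, 0.1, 0.0]
gripper_width: -0.001
grasp_force: 0.0
time: 24.8
tool_pos: [0.5565, 0.3088, 0.0191]
tool_rot: [0.001, -0.061, 0.998, -0.0]
contact_force: [7.2, 0.3, -5.0]
gripper_width: -0.001
grasp_force: 3.4
time: 25.1
tool_pos: [0.5531, 0.3084, 0.0197]
tool_rot: [0.006, -0.061, 0.998, 0.001]
contact_force: [17.8, 1.4, -12.4]
gripper_width: -0.001
grasp_force: 9.1
time: 25.6
tool_pos: [0.6055, 0.3681, 0.0188]
tool_rot: [-0.001, -0.062, 0.998, 0.0]
contact_force: [0.3, -0.5, -0.3]
gripper_width: 0.005
grasp_force: 0.0
time: 26.6
tool_pos: [0.5505, 0.3585, 0.0191]
tool_rot: [0.001, -0.061, 0.998, -0.0]
contact_force: [7.1, -0.1, -3.3]
gripper_width: -0.0
grasp_force: 3.4
time: 26.9
tool_pos: [0.5473, 0.3581, 0.0197]
tool_rot: [0.006, -0.061, 0.998, 0.001]
contact_force: [19.9, 2.4, -13.4]
gripper_width: 0.004
grasp_force: 9.5
```

```bash
P="python3 -m pendant"
$P '[[0,[-0.3,0,0],0],[0,[-0.54,0,0],0],[0,[-0.54,0,-0.4],0],[0,[-0.54,0,-0.8],0],[0.4,[-0.54,0,-1],0],[0.4,[-0.54,0,-1],0]]'
$P '[[0.4,[0.7,-0.3,-0.1],0],[0.4,[0.7,-0.3,-0.1],0],[0.4,[0.7,-0.3,-0.1],0]]'
$P '[[0.4,[0.7,-0.3,-0.1],0],[0.4,[0.7,-0.3,-0.1],0],[0.4,[0.7,-0.3,-0.1],0],[0.4,[0.7,-0.3,-0.1],0]]'
python3 - <<'E'
from h import *
f=shot('wrist','w9');np.save('pics/w9.npy',f,allow_pickle=True);s=shot("side")
print(manip.state()["tool_pos"])
print([proj(f,[*mp(-.025,y),.038]).round(0).tolist() for y in (-.075,-.025,.025,.075)])
h=cv2.cvtColor(f["img"],cv2.COLOR_RGB2HSV)
m=(h[...,1]>60)&(h[...,2]>70);m[:,:]=cv2.morphologyEx(m.astype(np.uint8),cv2.MORPH_OPEN,np.ones((5,5)))
for b in blobs(m,300):
    x=int(b[0][0]);y=int(b[0][1]);w=onz(f,[b[0]],.038)[0][:2]-MO
    print(b,h[y,x],"mould xy",(w@MX).round(4),(w@MY).round(4))
E
```

```text
time: 27.5
tool_pos: [0.609, 0.3672, 0.1456]
tool_rot: [0.004, -0.061, 0.998, 0.002]
contact_force: [0.4, 0.8, 0.1]
gripper_width: 0.332
grasp_force: 0.0
time: 27.8
tool_pos: [0.5214, 0.3173, 0.147]
tool_rot: [-0.005, -0.061, 0.998, -0.002]
contact_force: [0.3, -0.3, -0.8]
gripper_width: 0.401
grasp_force: 0.0
time: 28.2
tool_pos: [0.4478, 0.2736, 0.1622]
tool_rot: [-0.001, -0.061, 0.998, -0.0]
contact_force: [0.0, 0.5, 0.2]
gripper_width: 0.4
grasp_force: 0.0
[0.44937496 0.27424089 0.16292244]
[[[165.0, 189.0]], [[225.0, 190.0]], [[285.0, 190.0]], [[345.0, 190.0]]]
([165.4, 188.6], 994, [151, 171, 30, 36]) [  0  98 112] mould xy -0.0257 -0.0743
([225.5, 189.0], 1085, [211, 171, 30, 37]) [ 19 175 118] mould xy -0.0256 -0.0244
([284.5, 190.1], 895, [271, 174, 28, 34]) [45 92 91] mould xy -0.0249 0.0247
([8.0, 291.2], 1682, [0, 234, 22, 106]) [111 210 125] mould xy 0.0711 -0.2232
```

View pics/w9.png

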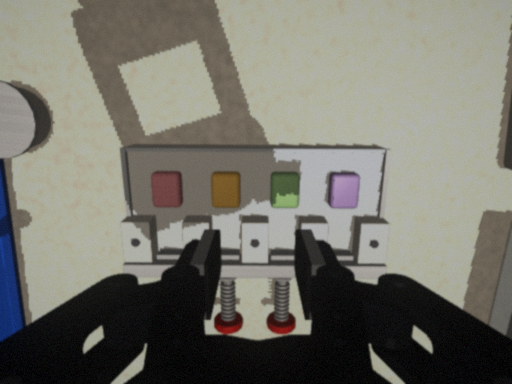

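All four tablets lie on the apron at (165,189), (225,189), (285,190) and (345,190), as predicted. Picking tab 1 next.

```bash
python3 - <<'E'
from h import *
grip([*mp(-.0255,-.0745),.027],-MX)
f=np.load("pics/w9.npy",allow_pickle=True).item();s=shot("side")
hs=cv2.cvtColor(s["img"],cv2.COLOR_RGB2HSV)
b=[x for x in blobs((hs[...,1]>60)&(hs[...,2]>60),8) if 160<x[0][0]<235 and 140<x[0][1]<200];print(b)
print([proj(s,[*mp(-.025,y),.036]).round(1).tolist() for y in (-.075,-.025,.025,.075)])
E
```

```text
shift [-0.02  -0.639  1.133] roll 0.0016428950611218193
[([210.9, 152.7], 17, [209, 150, 4, 7]), ([216.8, 156.3], 15, [215, 154, 4, 6]), ([180.3, 160.8], 32, [177, 159, 8, 5]), ([223.2, 162.1], 21, [221, 159, 5, 8]), ([192.3, 171.5], 144, [182, 164, 21, 16]), ([229.9, 165.9], 14, [228, 164, 4, 5])]
[[[197.2, 175.2]], [[191.1, 170.0]], [[185.3, 165.0]], [[179.7, 160.2]]]
```

Side view agrees to about 1 px, so the tablet heights hold.

```bash
P="python3 -m pendant"
$P '[[0.42,[-0.02,-0.64,0.3],0],[0.42,[-0.02,-0.64,0.6],0],[0.42,[-0.02,-0.64,0.6],0],[0.42,[-0.02,-0.64,0.6],0]]'
$P '[[0.42,[0,0,0.25],0],[0.42,[0,0,0.45],0],[0.42,[0,0,0.53],0],[0.42,[0,0,0.53],0],[0,[0,0,0.53],0],[0,[0,0,0.53],0],[0,[0,0,0.53],0],[0,[0,0,0.53],0]]'
$P '[[0,[0,0,-0.3],0],[0,[0,0,-0.6],0],[0,[0,0,-0.9],0],[0,[0,0,-0.9],0]]'
python3 -c "
from h import *
for y in (.012,-.012): grip([*(np.array([.577,-.0515])+y*MY),.07],-MX)"
```

```text
time: 28.75
tool_pos: [0.4599, 0.1974, 0.089]
tool_rot: [-0.002, -0.06, 0.998, -0.0]
contact_force: [-0.2, 0.6, 0.3]
gripper_width: 0.412
grasp_force: 0.0
time: 29.55
tool_pos: [0.4622, 0.1986, 0.0292]
tool_rot: [0.002, -0.061, 0.998, 0.001]
contact_force: [-0.5, 0.9, 7.5]
gripper_width: 0.258
grasp_force: 60.7
time: 29.95
tool_pos: [0.4644, 0.1989, 0.1418]
tool_rot: [0.006, -0.061, 0.998, 0.001]
contact_force: [0.7, 0.1, 0.4]
gripper_width: 0.261
grasp_force: 60.0
shift [-0.671 -2.086  0.603] roll 0.0016110594577964609
shift [-0.67  -2.286  0.603] roll 0.0016110594577964609
```

```bash
P="python3 -m pendant"
$P '[[0,[-0.223,-0.762,0],0],[0,[-0.223,-0.762,0],0],[0,[-0.223,-0.762,0],0]]'
$P '[[0,[-0.223,-0.762,0],0],[0,[-0.223,-0.762,0],0],[0,[-0.223,-0.762,0],0]]'
$P '[[0,[-0.223,-0.762,0],0],[0,[-0.223,-0.762,0],0],[0,[-0.223,-0.762,0],0],[0,[-0.223,-0.762,0.35],0],[0,[-0.223,-0.762,0.57],0],[0,[-0.223,-0.762,0.57],0],[0,[-0.223,-0.762,0.57],0]]'
python3 -c "
from h import *
grip([*(np.array([.577,-.0515])-.012*MY),.07],-MX)
s=shot('side');t=shot('top')
o=np.zeros((480,800,3),np.uint8);o[:480,:400]=cv2.resize(t['img'][125:245,200:300][:,:,::-1],None,fx=4,fy=4,interpolation=2);o[:360,400:]=cv2.resize(s['img'][150:240,195:295][:,:,::-1],None,fx=4,fy=4,interpolation=2)
cv2.imwrite('pics/m6.png',o)"
```

```text
time: 30.25
tool_pos: [0.4995, 0.1067, 0.135]
tool_rot: [0.0, -0.058, 0.998, -0.001]
contact_force: [0.1, 1.1, -1.4]
gripper_width: 0.254
grasp_force: 60.0
time: 30.55
tool_pos: [0.5371, 0.0195, 0.1349]
tool_rot: [-0.0, -0.058, 0.998, -0.001]
contact_force: [-0.9, -0.4, -0.5]
gripper_width: 0.26
grasp_force: 60.0
time: 31.25
tool_pos: [0.5728, -0.063, 0.0658]
tool_rot: [-0.001, -0.061, 0.998, 0.001]
contact_force: [0.1, -0.1, -0.2]
gripper_width: 0.256
grasp_force: 72.4
shift [-0.046 -0.009 -0.035] roll 0.0018586550890608553
```

View pics/m6.png

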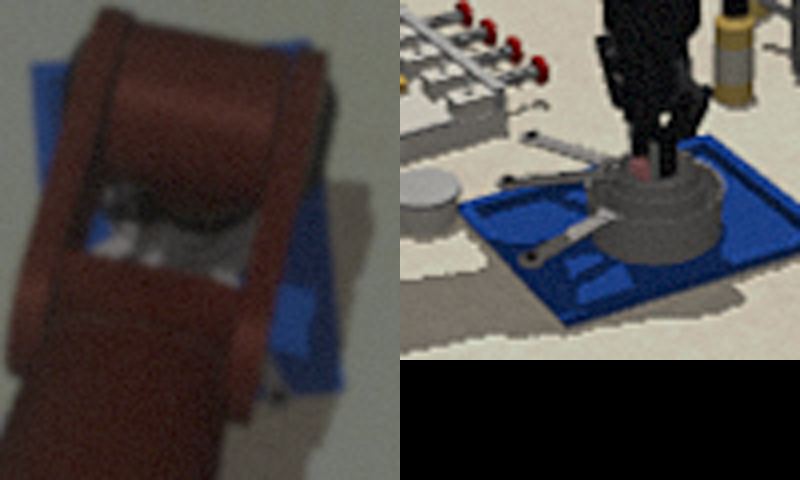

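Side view: the pink tablet is held just above cup d's mouth at about (650,165). Nudging to centre, lifting slightly, then releasing.

```bash
P="python3 -m pendant"
$P '[[0.25,[-0.046,0.03,-0.04],0],[0.25,[-0.046,0.03,-0.04],0],[0.25,[-0.046,0.03,-0.04],0],[0.4,[-0.046,0.03,-0.04],0],[0.4,[-0.046,0.03,-0.04],0],[0.4,[-0.046,0.03,-0.04],0],[0.4,[-0.046,0.03,-0.6],0],[0.4,[-0.046,0.03,-0.6],0]]'
$P '[[0.4,[0.23,0.9,0],0],[0.4,[0.23,0.9,0],0],[0.4,[0.23,0.9,0],0]]'
$P '[[0.4,[0.23,0.9,0],0],[0.4,[0.23,0.9,0],0],[0.4,[0.23,0.9,0],0]]'
$P '[[0.42,[0.25,0.88,0],0],[0.42,[0.25,0.88,0],0],[0.42,[0.25,0.88,0],0],[0.42,[0.25,0.88,0],0]]'
python3 - <<'E'
from h import *
grip([*mp(-.0255,-.0245),.028],-MX)
f=shot("wrist","w10");h=cv2.cvtColor(f["img"],cv2.COLOR_RGB2HSV)
m=(h[...,1]>60)&(h[...,2]>60);m=cv2.morphologyEx(m.astype(np.uint8),cv2.MORPH_OPEN,np.ones((5,5)))
for b in blobs(m,300):
    w=onz(f,[b[0]],.038)[0][:2]-MO
    print(b,h[int(b[0][1]),int(b[0][0])],"mould xy",(w@MX).round(4),(w@MY).round(4))
E
```

```text
time: 32.15
tool_pos: [0.5805, -0.0608, 0.1428]
tool_rot: [0.002, -0.061, 0.998, -0.001]
contact_force: [1.3, -0.1, 0.8]
gripper_width: 0.397
grasp_force: 0.0
time: 32.45
tool_pos: [0.5366, 0.0466, 0.1388]
tool_rot: [-0.0, -0.063, 0.998, 0.001]
contact_force: [-0.5, -1.4, 0.1]
gripper_width: 0.399
grasp_force: 0.0
time: 32.75
tool_pos: [0.4961, 0.1502, 0.1387]
tool_rot: [-0.0, -0.063, 0.998, 0.0]
contact_force: [0.4, -0.4, -0.6]
gripper_width: 0.397
grasp_force: 0.0
time: 33.15
tool_pos: [0.4549, 0.2491, 0.1388]
tool_rot: [0.0, -0.062, 0.998, -0.0]
contact_force: [-0.1, 0.5, 0.1]
gripper_width: 0.418
grasp_force: 0.0
shift [-0.001 -0.008  0.923] roll 0.0024712099876959357
([10.0, 262.2], 3244, [0, 156, 29, 184]) [111 207 127] mould xy 0.0351 -0.2222
([254.5, 191.4], 1251, [239, 172, 32, 40]) [ 18 166 120] mould xy -0.0256 -0.0253
([319.3, 192.2], 1155, [304, 173, 32, 39]) [ 44  88 179] mould xy -0.0254 0.024
([389.0, 199.6], 413, [374, 184, 26, 27]) [141  64 164] mould xy -0.02 0.0776
```

```bash
P="python3 -m pendant"
$P '[[0.42,[0,-0.01,0.4],0],[0.42,[0,-0.01,0.75],0],[0.42,[0,-0.01,0.91],0],[0.42,[0,-0.01,0.91],0],[0,[0,-0.01,0.91],0],[0,[0,-0.01,0.91],0],[0,[0,-0.01,0.91],0],[0,[0,-0.01,0.91],0]]'
$P '[[0,[0,0,-0.3],0],[0,[0,0,-0.6],0],[0,[0,0,-0.9],0],[0,[0,0,-0.9],0],[0,[0,0,-0.9],0]]'
$P '[[0,[-0.233,-0.83,0],0],[0,[-0.233,-0.83,0],0],[0,[-0.233,-0.83,0],0]]'
$P '[[0,[-0.233,-0.83,0],0],[0,[-0.233,-0.83,0],0],[0,[-0.233,-0.83,0],0]]'
$P '[[0,[-0.233,-0.83,0],0],[0,[-0.233,-0.83,0],0],[0,[-0.233,-0.83,0],0],[0,[-0.233,-0.83,0],0],[0,[-0.233,-0.83,0],0]]'
python3 -c "
from h import *
grip([*(np.array([.577,-.0515])+.010*MY),.071],-MX)"
```

```text
time: 34.0
tool_pos: [0.4563, 0.2476, 0.0312]
tool_rot: [0.001, -0.061, 0.998, 0.0]
contact_force: [0.4, 0.8, -0.3]
gripper_width: 0.256
grasp_force: 60.1
time: 34.5
tool_pos: [0.4561, 0.2478, 0.1395]
tool_rot: [0.002, -0.061, 0.998, 0.0]
contact_force: [0.6, 0.2, -1.0]
gripper_width: 0.259
grasp_force: 60.2
time: 34.8
tool_pos: [0.4955, 0.148, 0.1361]
tool_rot: [-0.001, -0.059, 0.998, -0.001]
contact_force: [-0.0, 1.4, -0.1]
gripper_width: 0.253
grasp_force: 60.2
time: 35.1
tool_pos: [0.5355, 0.0528, 0.1364]
tool_rot: [-0.001, -0.058, 0.998, -0.001]
contact_force: [-0.1, 0.5, -0.1]
gripper_width: 0.257
grasp_force: 60.2
time: 35.6
tool_pos: [0.5739, -0.0375, 0.1365]
tool_rot: [-0.001, -0.061, 0.998, 0.001]
contact_force: [0.8, 0.6, 0.8]
gripper_width: 0.259
grasp_force: 60.2
shift [-0.013 -0.037  0.546] roll 0.0019409080191121833
```

```bash
P="python3 -m pendant"
$P '[[0,[-0.013,-0.03,0.3],0],[0,[-0.013,-0.03,0.5],0],[0,[-0.013,-0.03,0.53],0],[0,[-0.013,-0.03,0.53],0],[0.4,[-0.013,-0.03,0.53],0],[0.4,[-0.013,-0.03,0.53],0],[0.4,[-0.013,-0.03,0.53],0],[0.4,[-0.013,-0.03,0.1],0],[0.4,[-0.013,-0.03,-0.1],0],[0.4,[-0.013,-0.03,-0.1],0]]'
$P '[[0.4,[-0.4,0,-0.1],0],[0.4,[-0.4,0,-0.1],0],[0.4,[-0.4,0,-0.1],0]]'
cat > chk.py <<'E'
from h import *
f=shot("wrist","chk");h=cv2.cvtColor(f["img"],cv2.COLOR_RGB2HSV)
print(proj(f,[.577,-.0515,.063]).round(0),proj(f,[.577,-.0515,.02]).round(0))
H=h[...,0]
for n,lo,hi in (("pink",0,9),("pink2",170,180),("yel",12,28),("grn",32,70),("lav",125,160)):
    m=(H>=lo)&(H<=hi)&(h[...,1]>70)&(h[...,2]>35);m=cv2.morphologyEx(m.astype(np.uint8),cv2.MORPH_OPEN,np.ones((3,3)))
    print(n,[(b[0],b[1],onz(f,[b[0]],.03)[0].round(3).tolist()) for b in blobs(m,40)])
E
python3 chk.py
```

```text
time: 36.6
tool_pos: [0.5805, -0.0431, 0.1565]
tool_rot: [0.005, -0.061, 0.998, -0.001]
contact_force: [-0.1, -0.6, 0.5]
gripper_width: 0.4
grasp_force: 0.0
time: 36.9
tool_pos: [0.6248, -0.0365, 0.1612]
tool_rot: [-0.0, -0.061, 0.998, 0.0]
contact_force: [-0.6, -0.5, -0.1]
gripper_width: 0.397
grasp_force: 0.0
[[244. 126.]] [[246. 122.]]
pink [([261.2, 127.7], 492, [0.579, -0.039, 0.03])]
pink2 []
yel [([237.1, 121.2], 1145, [0.576, -0.059, 0.03]), ([426.9, 344.6], 133, [0.766, 0.148, 0.03])]
grn []
lav []
```

Both pink and yellow are inside cup d.

```bash
python3 -c "
from h import *
grip([*mp(-.0255,.0245),.139],-MX)"
```

```text
shift [1.107 2.934 0.187] roll 0.0016551528748837507
```

```bash
P="python3 -m pendant"
$P '[[0.42,[0.36,0.97,0],0],[0.42,[0.36,0.97,0],0],[0.42,[0.36,0.97,0],0]]'
$P '[[0.42,[0.36,0.97,0],0],[0.42,[0.36,0.97,0],0],[0.42,[0.36,0.97,0],0]]'
$P '[[0.42,[0.36,0.97,0.1],0],[0.42,[0.36,0.97,0.1],0],[0.42,[0.36,0.97,0.1],0],[0.42,[0.36,0.97,0.1],0],[0.42,[0.36,0.97,0.1],0]]'
python3 -c "
from h import *
grip([*mp(-.0255,.0245),.029],-MX)"
```

```text
time: 37.25
tool_pos: [0.5649, 0.0759, 0.1614]
tool_rot: [-0.001, -0.062, 0.998, 0.0]
contact_force: [-0.4, -0.6, -0.2]
gripper_width: 0.421
grasp_force: 0.0
time: 37.55
tool_pos: [0.5077, 0.1863, 0.1616]
tool_rot: [-0.0, -0.062, 0.998, 0.0]
contact_force: [0.1, -0.2, 0.2]
gripper_width: 0.419
grasp_force: 0.0
time: 38.05
tool_pos: [0.4529, 0.294, 0.1498]
tool_rot: [0.0, -0.061, 0.998, -0.0]
contact_force: [-0.2, -0.5, -0.8]
gripper_width: 0.422
grasp_force: 0.0
shift [0.025 0.027 1.006] roll 0.0019315414808991585
```

```bash
P="python3 -m pendant"
$P '[[0.42,[0.025,0.027,0.4],0],[0.42,[0.025,0.027,0.8],0],[0.42,[0.025,0.027,0.99],0],[0.42,[0.025,0.027,1],0],[0,[0.025,0.027,1],0],[0,[0.025,0.027,1],0],[0,[0.025,0.027,1],0],[0,[0.025,0.027,1],0]]'
$P '[[0,[0,0,-0.3],0],[0,[0,0,-0.6],0],[0,[0,0,-0.9],0],[0,[0,0,-0.9],0],[0,[0,0,-0.9],0]]'
$P '[[0,[-0.237,-1,0],0],[0,[-0.237,-1,0],0],[0,[-0.237,-1,0],0]]'
$P '[[0,[-0.237,-1,0],0],[0,[-0.237,-1,0],0],[0,[-0.237,-1,0],0]]'
$P '[[0,[-0.237,-1,0],0],[0,[-0.237,-1,0],0],[0,[-0.237,-1,0],0],[0,[-0.237,-1,0],0],[0,[-0.237,-1,0],0]]'
python3 -c "
from h import *
grip([*np.array([.577,-.0515]),.073],-MX)"
```

```text
time: 38.85
tool_pos: [0.4512, 0.2976, 0.0315]
tool_rot: [0.001, -0.061, 0.998, 0.001]
contact_force: [-0.8, 0.1, -0.5]
gripper_width: 0.26
grasp_force: 60.1
time: 39.35
tool_pos: [0.4509, 0.2976, 0.1396]
tool_rot: [0.002, -0.061, 0.998, 0.001]
contact_force: [0.1, -0.7, -1.3]
gripper_width: 0.259
grasp_force: 60.2
time: 39.65
tool_pos: [0.4924, 0.1787, 0.1358]
tool_rot: [-0.001, -0.06, 0.998, -0.001]
contact_force: [-0.5, 0.3, -0.4]
gripper_width: 0.26
grasp_force: 60.2
time: 39.95
tool_pos: [0.5354, 0.0627, 0.1359]
tool_rot: [-0.001, -0.06, 0.998, -0.0]
contact_force: [0.6, 0.6, 0.0]
gripper_width: 0.256
grasp_force: 60.2
time: 40.45
tool_pos: [0.5774, -0.0496, 0.1359]
tool_rot: [-0.002, -0.061, 0.998, 0.001]
contact_force: [-0.2, 0.3, -0.1]
gripper_width: 0.252
grasp_force: 60.2
shift [ 0.003 -0.016  0.524] roll 0.0013328664986949088
```

```bash
P="python3 -m pendant"
$P '[[0,[0,-0.01,0.3],0],[0,[0,-0.01,0.5],0],[0,[0,-0.01,0.52],0],[0,[0,-0.01,0.52],0],[0.4,[0,-0.01,0.52],0],[0.4,[0,-0.01,0.52],0],[0.4,[0,-0.01,0.52],0],[0.4,[0,-0.01,0.1],0],[0.4,[0,-0.01,-0.1],0],[0.4,[0,-0.01,-0.1],0]]'
$P '[[0.4,[-0.4,0,-0.1],0],[0.4,[-0.4,0,-0.1],0],[0.4,[-0.4,0,-0.1],0]]'
python3 chk.py
python3 -c "
from h import *
grip([*mp(-.0255,.0745),.139],-MX)"
```

```text
time: 41.45
tool_pos: [0.5822, -0.0518, 0.1562]
tool_rot: [0.005, -0.061, 0.998, -0.001]
contact_force: [0.8, -0.2, 0.6]
gripper_width: 0.402
grasp_force: 0.0
time: 41.75
tool_pos: [0.6265, -0.0451, 0.161]
tool_rot: [-0.001, -0.061, 0.998, 0.0]
contact_force: [-0.3, -0.3, -0.2]
gripper_width: 0.403
grasp_force: 0.0
[[256. 125.]] [[256. 122.]]
pink [([275.2, 107.4], 68, [0.564, -0.038, 0.03]), ([282.3, 123.5], 234, [0.575, -0.031, 0.03])]
pink2 []
yel [([241.6, 117.4], 494, [0.575, -0.064, 0.03]), ([429.5, 347.3], 59, [0.77, 0.143, 0.03])]
grn [([258.8, 129.1], 1289, [0.582, -0.049, 0.03])]
lav []
shift [1.11  3.424 0.186] roll 0.0016749913354719564
```

Three are in. Now tab 4.

```bash
P="python3 -m pendant"
$P '[[0.42,[0.28,0.86,0],0],[0.42,[0.28,0.86,0],0],[0.42,[0.28,0.86,0],0]]'
$P '[[0.42,[0.28,0.86,0],0],[0.42,[0.28,0.86,0],0],[0.42,[0.28,0.86,0],0]]'
$P '[[0.42,[0.28,0.86,0],0],[0.42,[0.28,0.86,0],0],[0.42,[0.28,0.86,0],0]]'
$P '[[0.42,[0.28,0.86,0.1],0],[0.42,[0.28,0.86,0.1],0],[0.42,[0.28,0.86,0.1],0],[0.42,[0.28,0.86,0.1],0],[0.42,[0.28,0.86,0.1],0]]'
python3 -c "
from h import *
grip([*mp(-.0255,.0745),.029],-MX)
f=shot('wrist');h=cv2.cvtColor(f['img'],cv2.COLOR_RGB2HSV)
m=(h[...,0]>125)&(h[...,0]<160)&(h[...,1]>40)&(h[...,2]>60);m=cv2.morphologyEx(m.astype(np.uint8),cv2.MORPH_OPEN,np.ones((5,5)))
for b in blobs(m,300):
    w=onz(f,[b[0]],.038)[0][:2]-MO;print(b,(w@MX).round(4),(w@MY).round(4))"
```

```text
time: 42.1
tool_pos: [0.5775, 0.0564, 0.1612]
tool_rot: [-0.001, -0.063, 0.998, 0.001]
contact_force: [-0.0, -0.2, -0.7]
gripper_width: 0.42
grasp_force: 0.0
time: 42.4
tool_pos: [0.5321, 0.1543, 0.1616]
tool_rot: [-0.0, -0.063, 0.998, 0.0]
contact_force: [0.2, -0.9, -0.0]
gripper_width: 0.422
grasp_force: 0.0
time: 42.7
tool_pos: [0.4868, 0.2522, 0.1618]
tool_rot: [-0.0, -0.063, 0.998, 0.0]
contact_force: [-0.2, -0.3, -0.2]
gripper_width: 0.419
grasp_force: 0.0
time: 43.2
tool_pos: [0.4435, 0.3469, 0.1498]
tool_rot: [0.0, -0.061, 0.998, -0.0]
contact_force: [0.4, -0.3, 0.1]
gripper_width: 0.419
grasp_force: 0.0
shift [-0.    -0.003  1.007] roll 0.0013267323352075568
([256.9, 188.1], 1007, [243, 171, 29, 36]) -0.0252 0.0749
```

```bash
P="python3 -m pendant"
$P '[[0.42,[0,0,0.4],0],[0.42,[0,0,0.8],0],[0.42,[0,0,0.99],0],[0.42,[0,0,1],0],[0,[0,0,1],0],[0,[0,0,1],0],[0,[0,0,1],0],[0,[0,0,1],0]]'
$P '[[0,[0,0,-0.3],0],[0,[0,0,-0.6],0],[0,[0,0,-0.9],0],[0,[0,0,-0.9],0],[0,[0,0,-0.9],0]]'
$P '[[0,[-0.178,-0.858,0],0],[0,[-0.178,-0.858,0],0],[0,[-0.178,-0.858,0],0]]'
$P '[[0,[-0.178,-0.858,0],0],[0,[-0.178,-0.858,0],0],[0,[-0.178,-0.858,0],0]]'
$P '[[0,[-0.178,-0.858,0],0],[0,[-0.178,-0.858,0],0],[0,[-0.178,-0.858,0],0]]'
$P '[[0,[-0.178,-0.858,0],0],[0,[-0.178,-0.858,0],0],[0,[-0.178,-0.858,0],0],[0,[-0.178,-0.858,0],0],[0,[-0.178,-0.858,0],0]]'
python3 -c "
from h import *
grip([*np.array([.577,-.0515]),.073],-MX)"
```

```text
time: 44.05
tool_pos: [0.4438, 0.3488, 0.0316]
tool_rot: [0.001, -0.061, 0.998, 0.001]
contact_force: [-0.1, -0.1, 0.2]
gripper_width: 0.257
grasp_force: 60.1
time: 44.55
tool_pos: [0.4434, 0.3489, 0.1397]
tool_rot: [0.002, -0.061, 0.998, 0.001]
contact_force: [0.3, 0.9, -1.1]
gripper_width: 0.26
grasp_force: 60.2
time: 44.85
tool_pos: [0.4764, 0.2446, 0.1357]
tool_rot: [-0.001, -0.059, 0.998, -0.001]
contact_force: [-0.3, 1.8, 0.3]
gripper_width: 0.257
grasp_force: 60.2
time: 45.15
tool_pos: [0.5103, 0.1453, 0.1362]
tool_rot: [-0.001, -0.059, 0.998, -0.001]
contact_force: [0.1, 0.6, 0.3]
gripper_width: 0.26
grasp_force: 60.2
time: 45.45
tool_pos: [0.5443, 0.0462, 0.1366]
tool_rot: [-0.001, -0.059, 0.998, -0.0]
contact_force: [-0.5, 0.2, -1.2]
gripper_width: 0.257
grasp_force: 60.2
time: 45.95
tool_pos: [0.5768, -0.0485, 0.1367]
tool_rot: [-0.001, -0.062, 0.998, 0.001]
contact_force: [-0.9, 0.2, -0.4]
gripper_width: 0.257
grasp_force: 60.2
shift [ 0.    -0.026  0.53 ] roll 0.001959599687747943
```

```bash
P="python3 -m pendant"
$P '[[0,[0.03,-0.025,0.3],0],[0,[0.03,-0.025,0.48],0],[0,[0.03,-0.025,0.52],0],[0,[0.03,-0.025,0.52],0],[0.4,[0.03,-0.025,0.52],0],[0.4,[0.03,-0.025,0.52],0],[0.4,[0.03,-0.025,0.52],0],[0.4,[0.03,-0.025,0.1],0],[0.4,[0.03,-0.025,-0.1],0],[0.4,[0.03,-0.025,-0.1],0]]'
$P '[[0.4,[-0.4,0,-0.2],0],[0.4,[-0.4,0,-0.2],0],[0.4,[-0.4,0,-0.2],0],[0.4,[-0.4,0,-0.2],0]]'
python3 chk.py
python3 -c "
import cv2;w=cv2.imread('pics/chk.png');cv2.imwrite('pics/fin.png',cv2.resize(w[0:270,80:430],None,fx=2.2,fy=2.2,interpolation=2))"
```

```text
time: 46.95
tool_pos: [0.5779, -0.0544, 0.1562]
tool_rot: [0.005, -0.061, 0.998, -0.001]
contact_force: [0.8, -1.1, 0.6]
gripper_width: 0.4
grasp_force: 0.0
time: 47.35
tool_pos: [0.6214, -0.0477, 0.173]
tool_rot: [-0.001, -0.061, 0.998, 0.0]
contact_force: [0.9, -1.4, -0.7]
gripper_width: 0.402
grasp_force: 0.0
[[259. 131.]] [[259. 127.]]
pink [([288.0, 127.0], 51, [0.573, -0.027, 0.03])]
pink2 []
yel [([238.0, 130.4], 197, [0.581, -0.069, 0.03]), ([427.1, 344.3], 132, [0.771, 0.145, 0.03])]
grn [([258.0, 153.0], 57, [0.598, -0.05, 0.03])]
lav []
```

View pics/fin.png

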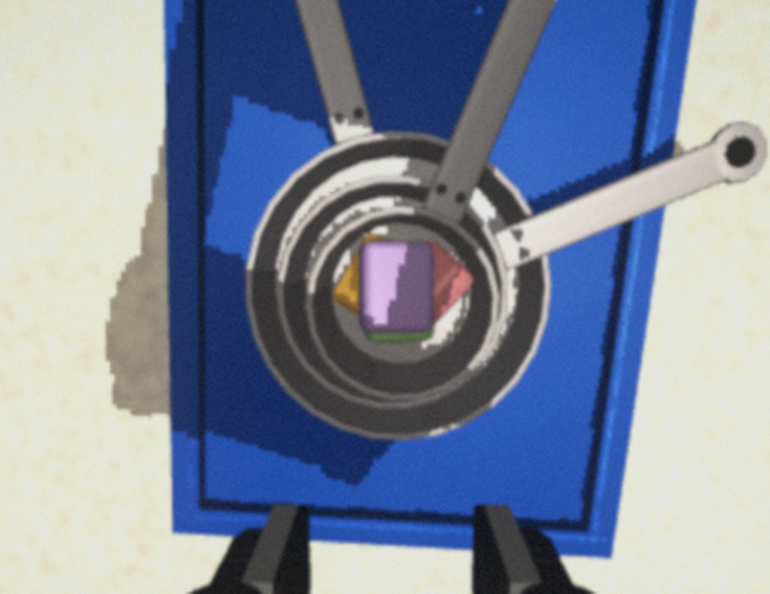

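The nest is intact. All four tablets lie inside cup d, lavender on top at about (397,287) and below the rim, and the fingers are clear.

```bash
python3 -c "
from plant import manip
print(manip.job_done())"
```

```text
the job is handed in; nothing more can be done
None
```

The job is handed in at about 47 s: cups c and d (cup b was absent) are nested in cup a on the tray, and all four tablets, pushed out with the rods, are in cup d.

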